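# Lock the depth stop of the mortising bench

## Robot

A 6-joint arm with a two-finger parallel gripper is mounted at the origin on the work surface. World frame = base frame: x ahead of the robot, y to its left, z up, the work surface at z = 0. Lengths are in m, angles in rad, forces in N, time in s.
With the tool pointing down it reaches from about 0.35 to 0.975 m from the base axis. Payload 7.1 kg.
Tool frame: the origin (TCP) lies midway between the tips of the shut fingers; the grasp point (between the pads) lies 19 mm behind it; z points along the fingers, x is the direction in which the jaws open and shut, and the axes are right-handed (so a half turn about z gives the same grasp; the last joint's range is limited). The gripper opens to 88 mm and grips with 3 to 60 N. Pads are 20 mm wide; open, the fingers measure 115 mm over their backs; the gripper's body (75 mm by 178 mm) begins 61 mm behind the grasp point.
Start: joints at [-1.214, 0.423, 1.63, -0, 1.089, -0.019], TCP at [0.229, -0.581, 0.197] pointing down, gripper open.
Joint ranges: [-3, 3], [-0.9, 2.11], [0.09, 2.58], [-1.31, 4.45], [0.11, 2.69], [-2.54, 2.54]. Speed limits (rad/s): [2.39, 2.39, 3.01, 3.14, 3.14, 3.14].

## Interface

Orientations are given as a unit quaternion [w, x, y, z].
In Python, from station import move_pose, movel, movej, command_gripper, wait, inverse_kinematics, read_camera, camera_info, MotionError, job_done, get_time, get_joint_pos, get_qvel, get_effort, get_tcp_pos, get_ee_rot, get_ft_force, get_ft_torque, get_grip_width gives the robot as it stands. Calls block until the motion is done:
- move_pose(position, orientation): joint-space move of the TCP to a pose.
- movel(position, frame=None, v=0.15, until_force=None): straight line of the TCP; frame=None keeps the orientation; v is the mean speed in m/s. With until_force (N) it stops when the force on the tool has changed by that much, and returns True; else False.
- movej(angles): joint-space move.
- command_gripper(opening): opening from 0.0 (shut) to 1.0 (fully open); the grip force is fixed at half the most; returns when the fingers have stopped.
- wait(seconds).
- inverse_kinematics(position, orientation): joint angles nearest the present ones, or None.
- read_camera(name): name is "scene" or "side" or "wrist"; returns the picture (420x560x3 uint8, red, green, blue); there is no depth.
- camera_info(name): a dict with "intrinsics" (3x3 intrinsics, pixels), "T" (4x4, takes a point from camera to world coordinates); the wrist camera has in their place "tool_from_camera" (4x4, takes a point from camera to tool coordinates, whose origin is the TCP and whose axes are the tool frame's). Camera axes: x right, y up, looking along -z (the intrinsics and any distortion apply to the point x, -y, -z); pixel columns grow to the right and rows downward; lengths in m; the calibration is good to about 2 mm. The wrist camera is an equidistant fisheye: a pixel r from the principal point sees the ray r / f radians off the axis. A picture is of the moment at which its call begins: read the wrist's pose just before it. camera_info takes no time and is no camera call.
A pose or a line that the arm cannot do raises MotionError and nothing moves.
- job_done(): hands the job in, once; it reports no verdict.
Readings, each from a call of its own:
- get_time(): time.
- get_joint_pos(): joint angles.
- get_qvel(): joint speeds.
- get_effort(): joint torques, N m.
- get_tcp_pos(): TCP position.
- get_ee_rot(): TCP orientation.
- get_ft_force(): force on the tool from outside, world axes, zero at the start.
- get_ft_torque(): the same for the moment, N m.
- get_grip_width(): opening from 0.0 (shut) to 1.0 (fully open).
Only numpy, scipy, OpenCV 4.12 (cv2) and the standard library are available. Lean on these libraries where they do the work, as an engineer would, in place of code of your own. Each camera call takes 0.05 s, during which the arm holds its last target. There are 200 camera calls.

## Task

Lock the large depth stop, the one with the sliding fork. Push its steel fork fully home so that it straddles the flats of the barrel and holds the barrel still, then turn the knurled lock ring clockwise (seen from above) until it is tight, without letting the barrel turn, and leave the fork home.

Things in the scene. Friction and masses are not known exactly. Their poses are not given: they have to be found in the camera images.
- stop: Large depth stop with sliding fork: green cast housing fixed to the bench (the much smaller stop without fork is not meant). Origin: on the bench, on the vertical barrel axis; z up. Base plate x ±50, y -45 to 105, 12 mm thick; neck of 22 mm radius up to z 40. Fork guide pillar: x ±18, y 66 to 100, top z 67 mm. Fork home, fingers on the ring clear it if they close within 35 degrees of the x axis.
- fork (a joint): Travel in m of the steel fork along the stop's -y: 0 drawn back, 0.040 fully home; 2 N friction, stays where left. Bar 16 mm wide, z 68 to 80 mm above the bench, two prongs (30 mm over all) pointing to -y. On its outer end a steel grip post 14 (x) by 16 (y) mm, z 78 to 118; its centre lies at x 0, y = 140 mm minus the travel, in the stop's frame.
- ring (a joint): Angle in rad of the dark knurled lock ring relative to the barrel, growing clockwise seen from above; starts 0 to 0.2, tight at its stop, 1.0 (light mark on its top then at the stop's -y, over the strip on the neck). 54 mm diameter, z 41 to 63 mm above the bench, round the barrel axis. Drags the barrel with 0.09 N m: unless the fork holds the barrel, both go round together.
- barrel (a joint): Angle in rad of the steel barrel relative to the housing, clockwise from above positive; starts within 0.03 of 0, where its flats lie along the prongs; turns easily (0.02 N m), with about 0.07 of play in the fork. Above the ring it has a flat-sided head 18 mm (stop's x) by 30 mm (y), z 66 to 88 mm above the bench, and a 12 mm pin up to z 98.

How it is judged:
On the way, in this order (a step that is already met when the one before it is completed fails the run):
1. the fork is home round the barrel's head (within 8 mm of the end of its travel) (value of joint fork above 0.032 m), for 0.2 s.
2. the lock ring is turned tight (within 10 degrees of its stop) with the fork home (value of joint ring above 0.825 rad and value of joint fork above 0.032 m), for 0.2 s.
At the end, for the whole second after the job is handed in: The lock ring is tight, within 10 degrees of its stop (joint ring above 0.825 rad), and at rest; the fork is home, within 8 mm of the end of its travel (joint fork above 0.032 m); the barrel is within 12 degrees of its zero (joint barrel between -0.21 and 0.21 rad) (all of step 2 and value of joint barrel between -0.21 and 0.21 rad and velocity of joint ring between -0.1 and 0.1 rad/s); the robot touches nothing.
It fails at once if the barrel is turned more than 17 degrees from its zero (value of joint barrel above 0.3 rad or value of joint barrel below -0.3 rad).
It also fails if it takes over 48 s, if anything falls off the work surface, if the arm or the gripper's body presses on something with over 40 N, if the wrist force passes 120 N, or if a joint passes its speed limit or range.

## Working session

There is one attempt and no reset: what is moved stays moved. The work goes in short steps, each a Python script; the robot and the scene stay as the last script left them, time stands still between calls to the robot, and variables do not carry over. Pictures are saved under pics/ and viewed, about 8 in all and at most 12, crops included, and the job is handed in when it is done.

```bash
mkdir -p pics
python3 - <<'E'
from station import *
import cv2,numpy as np
for n in("scene","side"):
    i=read_camera(n); cv2.imwrite(f"pics/{n}0.png",i[:,:,::-1]); c=camera_info(n); print(n,{k:np.round(v,4).tolist() if not isinstance(v,str) else v for k,v in c.items()})
print(camera_info("wrist"),get_time(),get_ee_rot())
E
```

```text
scene {'intrinsics': [[402.3455, 0.0, 284.4867], [0.0, 402.3455, 203.4094], [0.0, 0.0, 1.0]], 'T': [[0.0369, -0.6817, 0.7307, 0.9938], [0.9993, 0.0295, -0.0229, -0.0527], [-0.0059, 0.731, 0.6823, 0.4896], [0.0, 0.0, 0.0, 1.0]]}
side {'intrinsics': [[432.8366, 0.0, 284.7229], [0.0, 432.8366, 209.356], [0.0, 0.0, 1.0]], 'T': [[0.9608, 0.1807, -0.2101, 0.3747], [-0.2767, 0.6681, -0.6907, -0.5527], [0.0156, 0.7218, 0.692, 0.5534], [0.0, 0.0, 0.0, 1.0]]}
{'intrinsics': array([[325.1922621 ,   0.        , 279.8295023 ],
       [  0.        , 325.1922621 , 205.94230851],
       [  0.        ,   0.        ,   1.        ]]), 'tool_from_camera': array([[ 9.99999344e-01, -7.08046643e-04, -9.00435063e-04,
        -2.44196523e-04],
       [-9.06157592e-04, -9.69842670e-01, -2.43730125e-01,
        -6.60874060e-02],
       [-7.00708049e-04,  2.43730781e-01, -9.69842676e-01,
        -1.88613137e-01],
       [ 0.00000000e+00,  0.00000000e+00,  0.00000000e+00,
         1.00000000e+00]])} 0.1 [-3.89857695e-04  8.26752760e-01 -5.62565027e-01 -5.58412887e-04]
```

View pics/scene0.png

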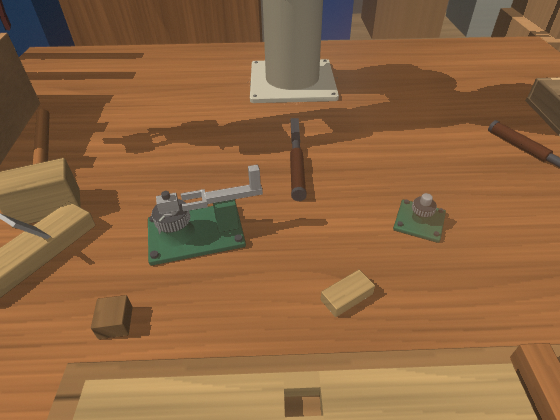

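View pics/side0.png

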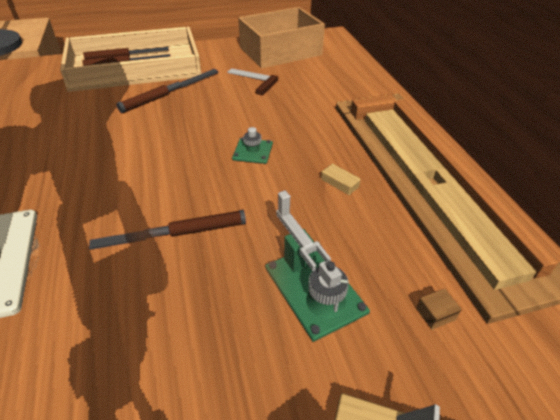

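The scene view shows the big stop with its pin top near (166,195) and its post top near (254,168). In the side view they are at (331,266) and (284,196).

```bash
cat > h.py <<'E'
from station import *
import cv2,numpy as np
from scipy.spatial.transform import Rotation as R
def ray(n,u,v):
    c=camera_info(n);K=c["intrinsics"]
    a,b=(u-K[0,2])/K[0,0],(v-K[1,2])/K[1,1]
    if n=="wrist":
        r=np.hypot(a,b); d=np.array([a/r*np.sin(r),-b/r*np.sin(r),-np.cos(r)])
        q=get_ee_rot(); T=np.eye(4);T[:3,:3]=R.from_quat(q,scalar_first=True).as_matrix();T[:3,3]=get_tcp_pos(); T=T@c["tool_from_camera"]
    else: d=np.array([a,-b,-1]);T=c["T"]
    return T[:3,3],T[:3,:3]@d
def atz(n,u,v,z):
    o,d=ray(n,u,v); return o+d*(z-o[2])/d[2]
def down(yaw): # jaw axis (tool x) at world angle yaw, tool z down
    return (R.from_euler('z',yaw)*R.from_euler('x',np.pi)).as_quat(scalar_first=True)
E
python3 - <<'E'
from h import *
b=[atz("scene",166,194,.098),atz("side",331,265,.098)];p=[atz("scene",254,168,.118),atz("side",284,196,.118)]
print(b,p); b=np.mean(b,0);p=np.mean(p,0);d=p-b;print(d,np.hypot(*d[:2]),np.degrees(np.arctan2(d[1],d[0])))
E
```

```text
[array([ 0.54677117, -0.21240599,  0.098     ]), array([ 0.54311834, -0.21825282,  0.098     ])] [array([ 0.51638528, -0.08285943,  0.118     ]), array([ 0.51387544, -0.09003929,  0.118     ])]
[-0.02981439  0.12888005  0.02      ] 0.13228364986511568 103.02535902452372
```

Run:
```python
from h import *
th=np.radians(13); ey=np.array([-np.sin(th),np.cos(th),0])
b=np.array([.545,-.2155,0])
q=down(th); move_pose(b+ey*.05+[0,0,.26],q)
cv2.imwrite("pics/w1.png",cv2.resize(read_camera("wrist")[:,:,::-1],(784,588)));print(get_time(),get_joint_pos())
```

```text
2.025 [-3.25707416e-01  2.57722944e-01  1.71603585e+00 -1.54148681e-04
  1.16810681e+00 -5.50886716e-01]
```

View pics/w1.png

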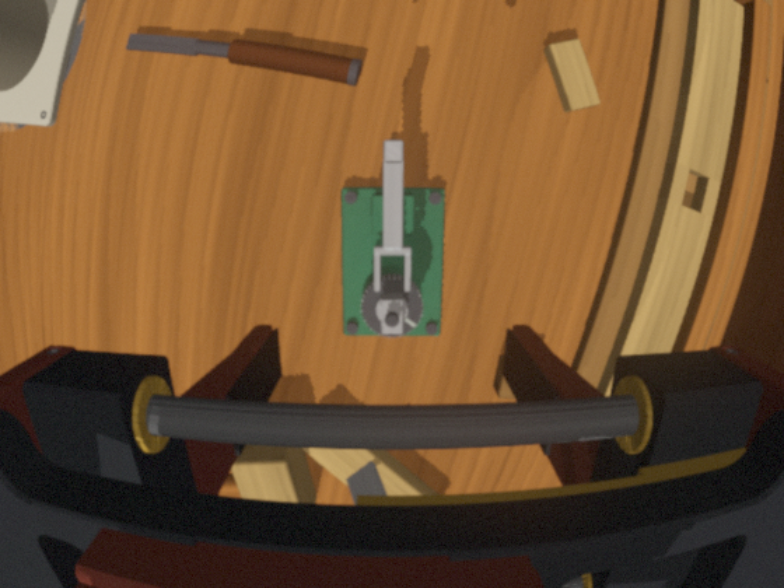

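The wrist view shows the base plate corners at (343,188), (444,188), (441,334) and (344,334), in the 1.4x picture. The post top is at about (394,151) and the pin top at (391,319).

Run:
```python
from h import *
w=lambda u,v,z:atz("wrist",u/1.4,v/1.4,z)[:2]
A,B,C,D=[w(u,v,.012) for u,v in((343,188),(444,188),(441,334),(344,334))]
ey=(A+B-C-D)/2; ang=np.degrees(np.arctan2(ey[1],ey[0]))-90
ex=(B+C-A-D)/2
print("len",np.hypot(*ey),np.hypot(*ex),ang,np.degrees(np.arctan2(ex[1],ex[0])))
c=(A+B+C+D)/4; u=ey/np.hypot(*ey); print("origin from plate",c-u*.03)
p=w(394,151,.118);b=w(391,319,.098);d=p-b;print("pin",b,"post",p,np.hypot(*d),np.degrees(np.arctan2(d[1],d[0]))-90)
```

```text
len 0.14694002263644165 0.09778360518183497 12.601142374786804 12.971571334243485
origin from plate [ 0.54523235 -0.21449009]
pin [ 0.54347352 -0.2141227 ] post [ 0.51603808 -0.0849721 ] 0.1320324907043875 11.993053154149337
```

```bash
cat >> h.py <<'E'
TH=np.radians(12.5); EX=np.array([np.cos(TH),np.sin(TH),0]); EY=np.array([-np.sin(TH),np.cos(TH),0]); O=np.array([.5445,-.2143,0])
def S(x,y,z): return O+EX*x+EY*y+[0,0,z]
def st(): 
    d=np.array(get_tcp_pos())-O; print("stop xyz",np.round([d@EX,d@EY,d[2]],4),"F",np.round(get_ft_force(),1),"T",np.round(get_ft_torque(),2),"w",round(get_grip_width()*88,1),"t",round(get_time(),2))
E
python3 - <<'E'
from h import *
q=down(TH)
move_pose(S(0,.132,.16),q); st()
movel(S(0,.132,.087),v=.12,until_force=10); st()
command_gripper(0.); st()
t=np.array(get_tcp_pos())
print(movel(t-EY*.055,v=.06,until_force=15)); st()
wait(.3)
cv2.imwrite("pics/s2.png",cv2.resize(read_camera("side")[180:360,200:440,::-1],(720,540),interpolation=cv2.INTER_CUBIC))
E
```

```text
stop xyz [0.0008 0.1311 0.1607] F [0.2 0.2 0.1] T [-0.04 -0.05 -0.06] w 87.8 t 2.61
stop xyz [0.0007 0.1314 0.0877] F [0.  0.8 0.8] T [-0.04 -0.11 -0.06] w 88.3 t 3.37
stop xyz [-0.0005  0.132   0.0869] F [-1.9 -1.4  0.8] T [-0.24  0.27  0.01] w 13.6 t 4.5
True
stop xyz [-0.0006  0.0971  0.0869] F [-0.5  2.   3.2] T [ 0.42 -0.12 -0.19] w 13.5 t 5.12
```

View pics/s2.png

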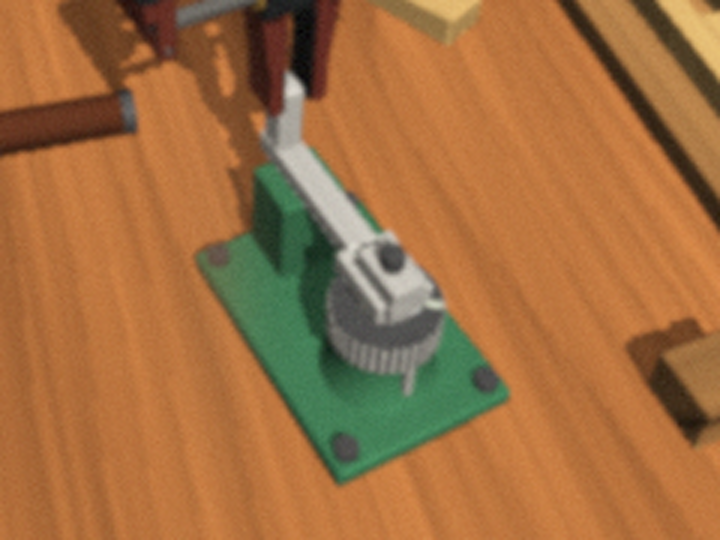

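The crop shows the prongs on either side of the head at about (385,270), with the post still held. I'll push a little harder to confirm it is on its stop, then release and go to the ring.

Run:
```python
from h import *
t=np.array(get_tcp_pos())
print(movel(t-EY*.012,v=.03,until_force=30)); st()
command_gripper(.6); wait(.2); st()
movel(S(0,.10,.15),v=.15)
a=np.radians(30)
move_pose(S(0,0,.15),down(TH+a)); st()
cv2.imwrite("pics/w3.png",cv2.resize(read_camera("scene")[140:290,90:290,::-1],(800,600),interpolation=cv2.INTER_CUBIC))
print(get_joint_pos())
```

```text
True
stop xyz [-0.0006  0.0971  0.0868] F [0.1 5.2 4.7] T [ 0.81 -0.2   0.03] w 13.8 t 5.78
stop xyz [0.0004 0.0957 0.0872] F [ 0.5  0.  -0. ] T [-0.02 -0.11  0.03] w 52.4 t 6.75
stop xyz [-0.0009  0.0007  0.1487] F [-0.8 -0.9  0.3] T [-0.02 -0.1   0.02] w 53.0 t 8.0
[-3.94618726e-01  4.23575909e-01  1.75669476e+00  2.76310772e-04
  9.63491421e-01 -1.13505219e+00]
```

View pics/w3.png

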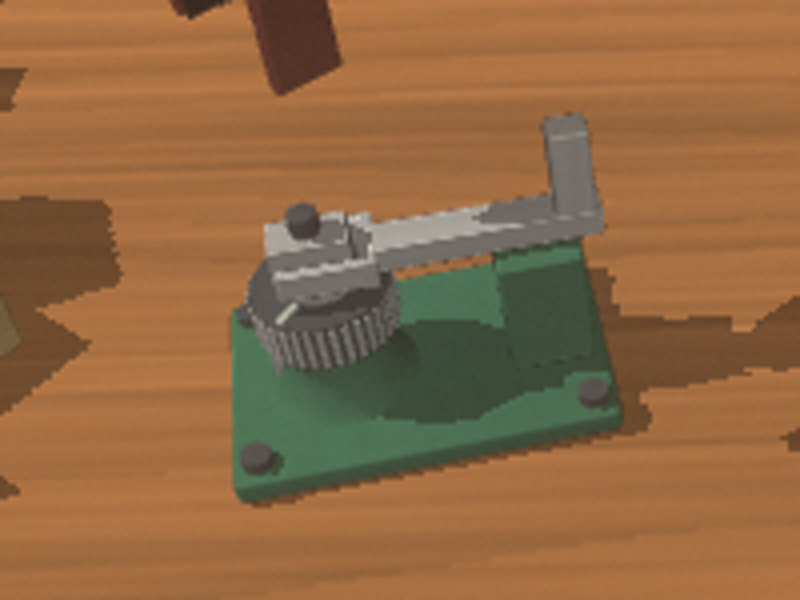

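The fork gave a hard stop at the same position, so it is home. The light mark at (287,313) is still short of -y. Next I grip the ring and turn it.

```bash
cat > turn.py <<'E'
from h import *
def grip(a0):
    command_gripper(1.0)
    move_pose(S(0,0,.15),down(TH+np.radians(a0)))
    hit=movel(S(0,0,.036),v=.12,until_force=10); st()
    if hit: raise SystemExit("hit")
    command_gripper(0.); wait(.1); st()
def turn(a0,a1,lim,step=4):
    p=np.array(get_tcp_pos()); T0=get_ft_torque()[2]
    for a in np.arange(a0-step,a1-.1,-step):
        move_pose(S(0,0,.036),down(TH+np.radians(a)))
        T=get_ft_torque()[2]; print(round(a,1),round(T-T0,2),np.round(get_ft_force(),1))
        if abs(T-T0)>lim: print("tight"); break
    st(); return a
E
python3 - <<'E'
from turn import *
grip(32); turn(32,-33,.45)
E
```

```text
stop xyz [ 0.0005 -0.0003  0.0367] F [-0.1  0.5 -0.6] T [ 0.01 -0.16 -0.07] w 88.0 t 10.12
stop xyz [ 0.0011 -0.0004  0.0371] F [-0.4  1.3  9.1] T [-0.03  0.08 -0.32] w 42.0 t 11.01
28.0 -0.28 [ 0.5 -2.6  7.3]
24.0 -0.14 [-1.6 -4.1  7.7]
20.0 0.0 [-2.2 -5.3  7.3]
16.0 0.05 [-2.3 -6.   8.6]
12.0 0.11 [-3.2 -5.7  7.5]
8.0 0.21 [-3.4 -7.2  9.4]
4.0 0.19 [-4.2 -7.3  9.3]
0.0 0.5 [-5.9 -7.5  8.4]
tight
stop xyz [-0.0004 -0.0017  0.0371] F [-5.9 -7.5  8.4] T [-1.35  0.65  0.18] w 29.9 t 13.01
```

The grip width of 42 mm, falling to 30 mm, does not match a 54 mm ring, so I need to look.

Run:
```python
from h import *
st()
a=cv2.resize(read_camera("scene")[110:290,60:300,::-1],(533,400),interpolation=cv2.INTER_CUBIC)
b=cv2.resize(read_camera("side")[200:350,260:400,::-1],(267*400//286,400),interpolation=cv2.INTER_CUBIC)
b=b[:,:267]
cv2.imwrite("pics/c4.png",np.hstack([a,b]))
```

```text
stop xyz [-0.0004 -0.0017  0.0371] F [-5.9 -7.5  8.4] T [-1.35  0.65  0.18] w 29.9 t 13.01
```

View pics/c4.png

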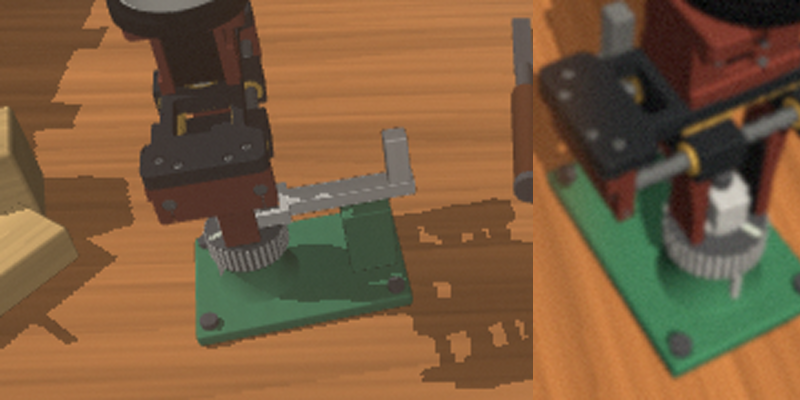

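Run:
```python
from h import *
def proj(n,P):
    c=camera_info(n);p=np.linalg.inv(c["T"])@np.r_[P,1];K=c["intrinsics"]
    return np.array([K[0,0]*p[0]/-p[2]+K[0,2],K[1,1]*-p[1]/-p[2]+K[1,2]])
M=R.from_quat(get_ee_rot(),scalar_first=True).as_matrix(); t=np.array(get_tcp_pos()); print(M.round(3).tolist())
ims={}
for n,(y0,x0,s) in {"scene":(110,60,4),"side":(200,260,4)}.items():
    im=cv2.resize(read_camera(n)[y0:y0+150,x0:x0+100 if n=="side" else x0+100,::-1][:, :] if 0 else read_camera(n)[y0:y0+150,x0+(40 if n=="scene" else 0):x0+(140 if n=="scene" else 100),::-1],None,fx=4,fy=4,interpolation=cv2.INTER_CUBIC)
    off=np.array([x0+(40 if n=="scene" else 0),y0])
    for h,col in((.0,(0,0,255)),(.0261,(255,0,0))):
        for sx in(-.015,.015,-.0285,.0285):
            for sy in(-.01,.01):
                P=t+M@[sx,sy,-h]; cv2.circle(im,tuple(int(v) for v in (proj(n,P)-off)*4),3,col,-1)
    for z,r in((.063,.027),(.041,.027)):
        pts=np.array([(proj(n,S(r*np.cos(f),r*np.sin(f),z))-off)*4 for f in np.linspace(0,6.28,60)],int)
        cv2.polylines(im,[pts],True,(0,255,255),1)
    ims[n]=im
cv2.imwrite("pics/c5.png",np.hstack([ims["scene"],ims["side"]]))
```

```text
[[0.976, 0.217, 0.001], [0.217, -0.976, -0.002], [0.0, 0.003, -1.0]]
```

View pics/c5.png

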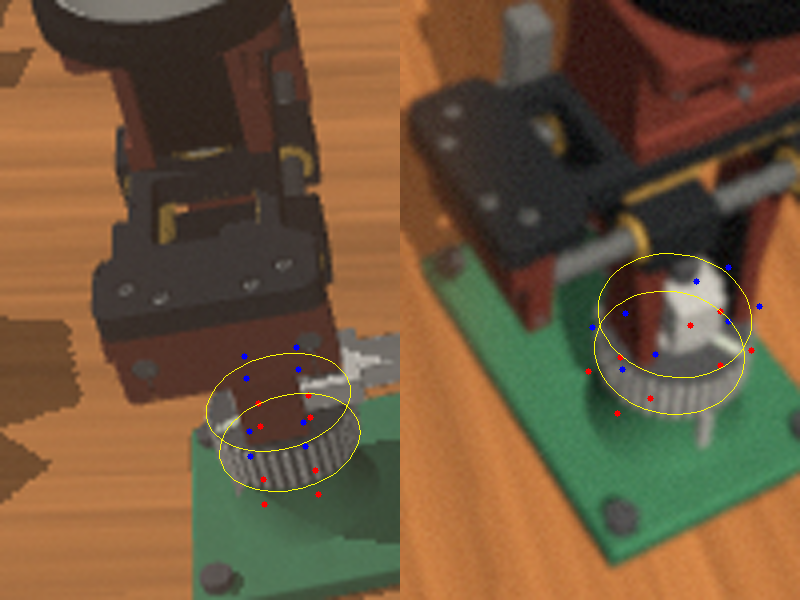

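```bash
python3 - <<'E'
from h import *
c=camera_info("side");K=c["intrinsics"];Ti=np.linalg.inv(c["T"])
def pr(P):
    p=Ti@np.r_[P,1]; return ((K[0,0]*p[0]/-p[2]+K[0,2]-200)*3,(K[1,1]*p[1]/p[2]+K[1,2]-180)*3)
for z in(.087,.1,.113):
  print(z,[np.round(pr(S(x,.0971+y,z))).tolist() for x in(-.007,-.02,.007,.02) for y in(-.01,.01)])
E
python3 - <<'E'
from h import *
# wrist-view prediction of finger tips
st(); print(get_effort())
cv2.imwrite("pics/w6.png",cv2.resize(read_camera("wrist")[120:400,80:480,::-1],(800,560)))
E
```

```text
0.087 [[283.0, 146.0], [264.0, 120.0], [260.0, 155.0], [241.0, 129.0], [308.0, 136.0], [288.0, 111.0], [330.0, 128.0], [310.0, 103.0]]
0.1 [[284.0, 127.0], [264.0, 102.0], [261.0, 136.0], [241.0, 111.0], [309.0, 118.0], [289.0, 93.0], [331.0, 109.0], [311.0, 85.0]]
0.113 [[285.0, 109.0], [265.0, 83.0], [261.0, 117.0], [242.0, 92.0], [310.0, 99.0], [290.0, 74.0], [333.0, 91.0], [312.0, 66.0]]
stop xyz [-0.0004 -0.0017  0.0371] F [-5.2 -7.2  9.2] T [-1.31  0.6   0.19] w 29.7 t 13.21
[  5.32573834 -50.54409742 -17.96257675   1.9875741   -0.44445072
   0.16573462]
```

View pics/w6.png

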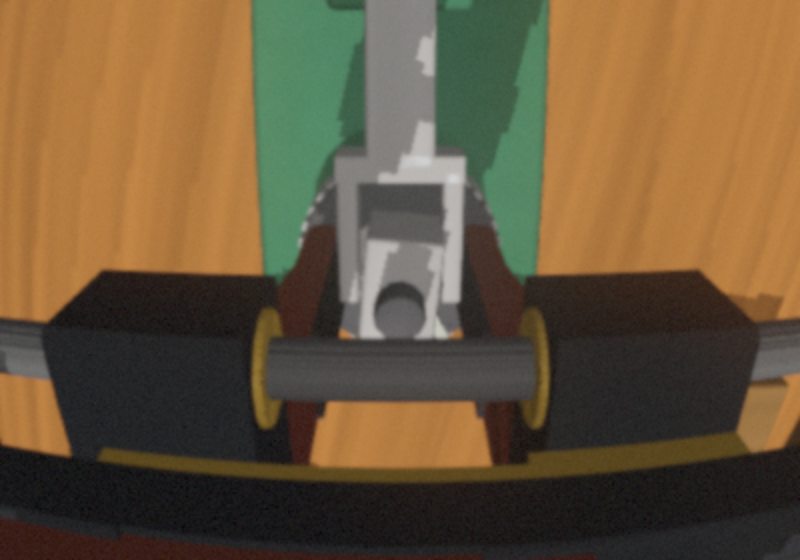

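The geometry check shows the real fingertips are about 26 mm above the reported TCP. The post picture agrees with this. So the fingers had closed on the prongs, resting on top of the ring. I'll release, and re-grip lower with the tips near z 50 mm. The body still clears the pin there.

```bash
sed -i 's/S(0,0,.036)/S(0,0,ZG)/; s/^from h import \*/from h import *\nZG=.024/' turn.py
python3 - <<'E'
from turn import *
command_gripper(1.0); movel(S(0,0,.12),v=.15); st()
grip(32)
w=get_grip_width()*88
if 51<w<57: turn(32,-34,.45)
E
grep -c ZG turn.py
```

```text
stop xyz [-0.0005  0.0003  0.1195] F [0.4 0.6 0.2] T [-0.03 -0.11  0.03] w 88.3 t 14.97
stop xyz [ 0.0005 -0.0003  0.0247] F [-0.2 -0.2 -0.3] T [ 0.01 -0.14 -0.03] w 87.9 t 16.98
stop xyz [-0.0006 -0.0004  0.0242] F [-3.6 -3.6  3.5] T [-0.64  0.44  0.1 ] w 53.6 t 17.72
28.0 -0.1 [-3.2 -3.9  3. ]
24.0 -0.04 [-3.3 -4.1  2.7]
20.0 -0.04 [-4.4 -4.2  2.5]
16.0 -0.09 [-4.4 -3.7  3.6]
12.0 -0.07 [-4.1 -4.5  3.7]
8.0 -0.1 [-3.4 -3.4  3.3]
4.0 -0.08 [-4.  -3.4  3. ]
0.0 -0.12 [-4.2 -4.5  2.5]
-4.0 0.15 [-4.9 -4.4  3.7]
-8.0 0.71 [-3.5 -4.9  3.3]
tight
stop xyz [-0.0007 -0.0007  0.0241] F [-3.5 -4.9  3.3] T [-1.05  0.46  0.81] w 53.4 t 20.22
3
```

Now the width is right at 53.6 mm, and the torque rises steeply at the end. I'll release, lift clear and check.

Run:
```python
from turn import *
command_gripper(1.0); wait(.1); st()
movel(S(0,0,.14),v=.15)
move_pose(S(-.15,.0,.25),down(TH)); st()
a=cv2.resize(read_camera("scene")[150:270,130:270,::-1],(467,400),interpolation=cv2.INTER_CUBIC)
b=cv2.resize(read_camera("side")[225:345,270:370,::-1],(333,400),interpolation=cv2.INTER_CUBIC)
cv2.imwrite("pics/c7.png",np.hstack([a,b]))
```

```text
stop xyz [-0.     0.     0.024] F [-0.   0.2 -0.4] T [-0.02 -0.11  0.02] w 87.8 t 21.02
stop xyz [-1.496e-01 -1.000e-04  2.493e-01] F [ 1.   0.5 -0.3] T [-0.05 -0.09 -0.02] w 88.3 t 22.72
```

View pics/c7.png

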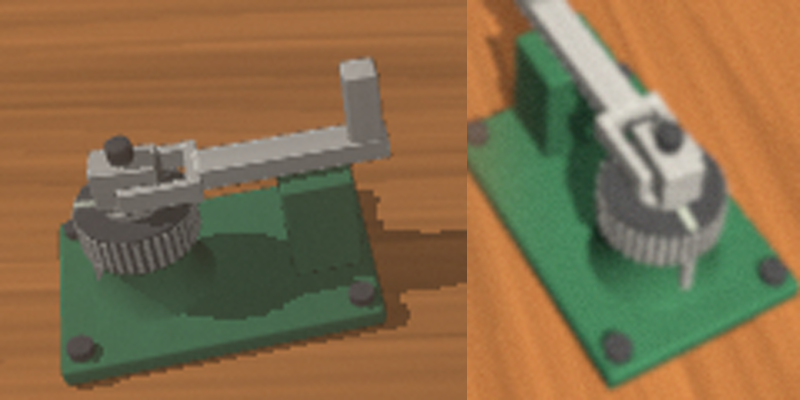

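The mark now lies at about (690,222), above the strip at (688,270). The fork still straddles the head. One numeric check follows, then hand-in.

Run:
```python
from h import *
for u,v in((680,205),(694,231)):
    d=atz("side",270+(u-467)*.3,225+v*.3,.063)-O; print("mark",d@EX,d@EY)
d=atz("scene",130+358*.3,150+69*.3,.118)-O; print("post",d@EX,d@EY)
d=atz("scene",130+119*.3,150+143*.3,.098)-O; print("pin",d@EX,d@EY)
```

```text
mark -0.0011601961567012282 -0.015061138140434605
mark -0.0032233708205622637 -0.028618199824798782
post 0.0009671604511341826 0.10930675938118219
pin 2.268172088074585e-05 0.0010366001201470298
```

The post reads y ≈ 109 mm and not 100 mm, so the fork was probably dragged back when the fingers closed on the prongs. I'll compare with the earlier picture, and push the fork home again with a deeper grip.

Run:
```python
from h import *
d=atz("scene",90+567*.25,140+122*.25,.118)-O; print("post in w3",d@EX,d@EY)
move_pose(S(0,.107,.16),down(TH))
print(movel(S(0,.107,.066),v=.12,until_force=10)); st()
command_gripper(0.); st()
t=np.array(get_tcp_pos())
print(movel(t-EY*.04,v=.04,until_force=20)); st()
t=np.array(get_tcp_pos())
print(movel(t-EY*.01,v=.02,until_force=25)); st()
command_gripper(.6); wait(.2); st()
movel(np.array(get_tcp_pos())+[0,0,.09],v=.15)
move_pose(S(-.15,.0,.25),down(TH)); st()
a=cv2.resize(read_camera("scene")[150:270,130:270,::-1],(467,400),interpolation=cv2.INTER_CUBIC)
b=cv2.resize(read_camera("side")[225:345,270:370,::-1],(333,400),interpolation=cv2.INTER_CUBIC)
cv2.imwrite("pics/c8.png",np.hstack([a,b]))
```

```text
post in w3 -0.0016855124026810514 0.10127303384245252
False
stop xyz [0.0005 0.1065 0.0667] F [-0.1  0.4  0. ] T [-0.03 -0.11  0.01] w 88.1 t 24.58
stop xyz [-0.0005  0.107   0.066 ] F [-2.4 -0.4  1.7] T [-0.19  0.32  0.07] w 13.7 t 25.71
True
stop xyz [-0.0005  0.0974  0.0659] F [-0.1  3.5  4.2] T [ 0.26 -0.3  -0.01] w 14.1 t 26.18
True
stop xyz [-0.0006  0.0968  0.0658] F [-0.2  3.8  4.4] T [ 0.24 -0.31 -0.01] w 13.5 t 26.55
stop xyz [-0.0016  0.0974  0.0655] F [-0.8 -0.1 -0.2] T [-0.05 -0.09  0.02] w 52.8 t 27.52
stop xyz [-0.1498  0.0004  0.2492] F [-0.  -0.2  0.3] T [-0.   -0.16  0.01] w 52.8 t 29.08
```

View pics/c8.png

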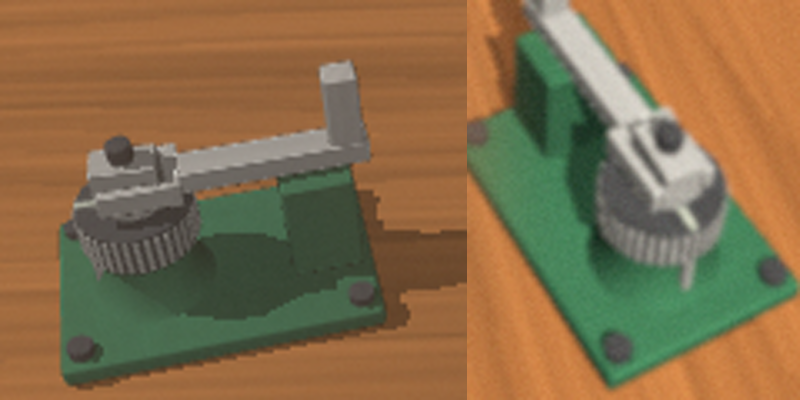

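The post top is at (338,70), the same place as just after the first push, so the fork is home again. The mark is still over the strip and the robot is clear.

Run:
```python
from h import *
job_done(); print(get_time())
```

```text
the job is handed in; nothing more can be done
the job is handed in; nothing more can be done
```

I locked the large depth stop and handed the job in with the clock at about 29 s. The fork is home, the ring is tight, and the robot is clear of everything; no verdict was given.

**What I did:** I pushed the fork by its post onto its hard stop, turned the ring clockwise until it was tight, pushed the fork home again and moved clear.

**What went wrong on the way:**
- **First grip on the ring missed:** the real fingertips were about 26 mm higher than the reported tool position, so the fingers closed on the fork's prongs. I noticed from the jaw width: 42 mm, falling to 30 mm, where the ring is 54 mm. I released and gripped lower, and the width then read 53.6 mm.
- **Fork had slipped back:** after tightening, the post stood about 8–9 mm short of home, probably dragged by that bad grip. The ring may therefore have been tightened with the fork slightly under its limit. The prongs were still round the barrel's head.

**Last checks:**
- **Ring:** the torque rose steeply at the end of the turn (about 0.7 N m). The light mark sits over the strip, a few degrees past it, which fits the play in the fork.
- **Fork:** the second push met the same hard stop (97 mm by the tool, as on the first push). The post is back at the same place in the picture.
- **Barrel:** I had no direct reading of its angle. In the last picture its head looks straight between the prongs.

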